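# Uncap the instrument column and hold a try square in its corner

### The arm

A 6-joint arm with a two-finger parallel gripper is mounted at the origin on a cart in front of the work surface, level with it; the furniture and walls round the work are solid. World frame = base frame: x ahead of the robot, y to its left, z up, the work surface at z = 0. Lengths are in m, angles in degrees, forces in N, time in s.
With the tool pointing down it reaches from about 0.4 to 0.825 m from the base axis. Payload 7 kg.
Tool frame: the origin (TCP) lies on the centre line of the jaws, within the pads' length; the fingertips stand 19 mm ahead of it and the grasp point (between the pads) is the TCP; z points along the fingers, y is the line along which they close (so a half turn about z gives the same grasp; the last joint's range is limited). The gripper opens to 88 mm and grips with 3 to 60 N. Pads are 19 mm wide; open, the fingers measure 130 mm over their backs; the gripper's body (78 mm by 193 mm) begins 47 mm behind the grasp point.
Start: joints at [-56.431, 20.546, 0.682, 0, -70.136, -16.507], TCP at [0.198, -0.645, 0.246] pointing down, gripper open.
Joint ranges: [-176.03, 176.03], [-82.01, 121.73], [-58.28, 71.71], [-173.87, 95.51], [-174.79, -0.11], [-173.66, 173.66]. Speed limits (degrees/s): [136.94, 136.94, 172.46, 180, 180, 180].

### API

Orientations are given as [roll, pitch, yaw] about the fixed x, y, z axes, in that order (R = Rz(yaw) Ry(pitch) Rx(roll)).
In Python, from plant import get_state, capture, close_job gives the robot as it stands.
- The arm moves only by the tool apply_moves, never from a script. Its argument "targets" is a list of rows, each a list of 7 numbers: the opening, from 0 (shut) to 1 (fully open), then the shift along the tool's x, y, z normalised to -1 to 1, where 1 is 1000 mm, then the turn, a rotation vector about the tool's x, y, z normalised to -1 to 1, where 1 is 90 degrees. In form: [[claw, tx, ty, tz, ax, ay, az], ...]. A call has 1 to 20 rows; each row shifts and turns the commanded pose from where the row before left it, along the tool's axes as they then stand; what a row does not reach is not made up. A row lasts 1/12 s, in which the tool goes at most 41.7 mm and 7.16 degrees, less where a joint would pass 70% of its speed; a pose out of reach is approached as far as the arm can. A call with a number of a shift or a turn outside -1 to 1 is refused whole. A call with a gripper value outside its range is refused whole. The fingers move at their own pace and stop on an object; "newtons" is the grip in N (left out, the last holds). Time passes only in rows, so rows that do not move let the fingers close. It gives the time, the measured TCP pose, the force, the opening and the grip force at its end, in the units of the state.
- get_state(): the state, without advancing time (a new reading comes with each control period).
- capture(name): name is "scene" or "side" or "wrist"; returns a dict with "frame" (384x512x3 uint8, red, green, blue), "range_z" (384x512 float32, m along the optical axis (not along the pixel's ray), 0 where there is no reading), "camera_matrix" (3x3 intrinsics, pixels), "T" (4x4, takes a point from camera to world coordinates). Camera axes: x right, y down, z forward; pixel columns grow to the right and rows downward; lengths in m; the calibration is good to about 2 mm. A picture is of the moment at which its call begins.
- close_job(): hands the job in; it is judged then, once.
The state is a dict: "time_s": time; "joints": joint angles; "qd": joint speeds; "joint_torque": joint torques, N m; "tcp_pos": TCP position; "eef_rot": TCP orientation; "contact_force": force on the tool from outside, world axes, zero at the start; "moment": the same for the moment, N m; "gripper_width": finger opening in m; "gripper_force": force on a finger pad.
Only numpy, scipy, OpenCV 4.12 (cv2) and the standard library are available. Lean on these libraries where they do the work, as an engineer would, in place of code of your own. Each camera call takes 0.05 s, during which the arm holds its last target. There are 200 camera calls.

### The job

Check that the grey column of the small stand is square to its base plate: first lift the orange protective cap off the column and set it down, right way up, on the free worktop. Then pick up the steel try square and press it into the corner between plate and column, on the side where the plate is long and in the middle of the column's width, until its foot lies flat on the plate and its upright blade flat against the column. Finish while still gripping it there, pressed firmly against both faces; leave the other things on the worktop alone.

Things in the scene. Friction and masses are not known exactly. Their poses are not given: they have to be found in the camera images.
- stand: Small stand, fixed to the worktop, on the left or right (the try square is on the other side), x within 0.5 rad of ahead: an aluminium base plate and a grey square column. Origin: on the worktop under the plate's centre; x along the plate toward the column, z up. The column's axis is at x = +60 mm, y = 0; its working face, looking to -x over the free part of the plate, at x = +40 mm.
- base_plate: The stand's base plate, 200 x 110 mm (x by y), top 12 mm above the worktop. Origin and axes as the stand's. Four bolt heads, 4 mm high, 12 mm diameter, near its corners (x = +-86, y = +-41 mm). Its top is ground smooth (friction about 0.25), so the square slides on it easily.
- column: The stand's grey square column, 40 x 40 mm, rising 80 mm above the plate (top 92 mm above the worktop). Origin and axes as the stand's (not at the column itself). Its faces are smooth too (friction about 0.25).
- corner (a point): The corner on the stand: middle of the line where the plate's top meets the column's working face (x = +40, y = 0, z = +12 mm in the stand's frame); axes as the stand's.
- cap: Loose orange plastic cap on the column: 50 x 50 mm outside, 44 x 44 mm inside (2 mm play each side), 39 mm high, with a black round knob of 22 mm diameter and 30 mm height on its top (39 to 69 mm above the lower edge). Origin: centre of its lower edge, z up. It reaches 35 mm down the column; on the worktop it stands on its lower edge. 0.05 to 0.1 kg.
- square: Steel try square standing on its foot, its x axis within 0.5 rad of ahead. Origin: centre of underside; x along the foot to the blade, z up. Flange 90 x 30 x 6 mm (x -45 to +45); dark stock 16 mm thick (y), x -45 to +25, top at 42 mm: grip it; bright blade 10 mm thick, x +23 to +45, top at 75 mm. Outer face (x = +45) goes against the column, underside on the plate. 0.25 to 0.45 kg.
- square_heel (a point): Outer lower corner of the try square, where underside and outer blade face meet (x = +45, y = 0, z = 0 mm in the square's frame); axes as the square's.
- film_roll: Bystander: white roll of film, 62 mm diameter, 50 mm high, upright behind the middle of the worktop; origin at the centre of its underside.
- wash_bottle: Bystander: white bottle with red cap, 68 mm diameter, 165 mm high; origin at the centre of its underside.
- brown_bottle: Bystander: brown bottle with white cap, 48 mm diameter, 90 mm high, at the right edge; origin at the centre of its underside.
- marker: Bystander: white marker with black cap, about 140 mm long, lying at the front edge left of the middle (x below 0.42 m, y above 0.05 m); origin under its middle. The worktop within 5 cm of x = 0.46 m, y = 0 is always free.
There are look-alikes about, which are no part of the job. Of the things that look like the cap, the middle-sized one is meant.

How it is judged (in metres and radians):
On the way, in this order (a step that is already met when the one before it is completed fails the run):
1. the cap is lifted clear of the column (height (world z) of cap above 0.093 m), for 0.1 s.
2. the cap stands right way up on the worktop, let go (height (world z) of cap below 0.006 m and angle between cap's own z axis and vertical below 0.1 rad and contact force between the fingers and cap below 0.1 N), for 0.2 s.
3. the try square is gripped and lifted off the worktop (height (world z) of square above 0.016 m and contact force between the fingers and square above 3 N), for 0.2 s.
At the end, for the whole second after the job is handed in: The cap stands upright on the worktop. The fingers grip the try square (over 3 N), at rest; it presses on plate and column with over 1.5 N each, heel within 2.5 mm of the corner line and 10 mm of the column's middle, turned less than 0.035 rad from square to the column, leaning less than 0.025 rad (height (world z) of cap below 0.006 m and angle between cap's own z axis and vertical below 0.1 rad and contact force between square and column above 1.5 N and contact force between square and base_plate above 1.5 N and contact force between the fingers and square above 3 N and x of square_heel in the frame of corner between -0.0025 and 0.0025 m and y of square_heel in the frame of corner between -0.01 and 0.01 m and z of square_heel in the frame of corner below 0.0025 m and angle between the x axis of square and the x axis of stand, either way round below 0.035 rad and angle between square's own z axis and vertical below 0.025 rad and linear speed of square below 0.01 m/s); the arm keeps its last pose, push and grip.
It fails at once if a bystander is pushed more than 3 cm (distance of any of wash_bottle, brown_bottle, marker from where it was at the start of the episode above 0.03 m).
It also fails if it takes over 54 s, if anything falls off the work surface, if the arm or the gripper's body presses on something with over 40 N, if the wrist force passes 120 N, or if a joint passes its speed limit or range.

## Working session

There is one attempt and no reset: what is moved stays moved. The work goes in short steps, Python scripts to look and compute and a tool call to move; the robot and the scene stay as the last step left them, time stands still between calls to the robot, and variables do not carry over. Pictures are saved under pics/ and viewed, at most 10 in all, crops included, and the job is handed in when it is done.

Besides the shell and the picture viewer there is one more tool, called after ">>>" by a JSON object that holds its "name" and its "arguments", one argument or row to a line. apply_moves: Moves the arm, as the interface text tells. Scaled input: -1 to 1 covers 1000 mm each way for a shift and 90 degrees each way for a turn. Its arguments: {"type":"object","properties":{"targets":{"type":"array","items":{"type":"array","items":{"type":"number"}}},"newtons":{"type":"number"}},"required":["targets"]}

```bash
ls; mkdir -p pics; cat > h.py <<'E'
import numpy as np,cv2
from plant import get_state,capture,close_job
def cloud(c):
    z=c["range_z"];K=c["camera_matrix"];v,u=np.indices(z.shape)
    P=np.stack([(u-K[0,2])/K[0,0]*z,(v-K[1,2])/K[1,1]*z,z],-1)
    W=P@c["T"][:3,:3].T+c["T"][:3,3]; W[z==0]=np.nan
    return W
E
python3 - <<'E'
from h import *
for n in ["scene","side","wrist"]:
    c=capture(n); np.savez(f"{n}0.npz",**c)
    cv2.imwrite(f"pics/{n}0.png",c["frame"][:,:,::-1]); print(n,c["T"].round(3).tolist(),c["camera_matrix"].tolist())
print(get_state())
a=cv2.imread("pics/scene0.png");b=cv2.imread("pics/side0.png")
cv2.imwrite("pics/both.png",cv2.resize(np.hstack([a,b]),(800,300)))
E
```

```text
pics
scene [[-0.593, -0.512, 0.621, -0.256], [-0.805, 0.37, -0.463, 0.555], [0.007, -0.775, -0.632, 0.893], [0.0, 0.0, 0.0, 1.0]] [[445.6429214571453, 0.0, 259.8207135116085], [0.0, 445.6429214571453, 184.2660485744067], [0.0, 0.0, 1.0]]
side [[-0.973, -0.118, 0.197, 0.331], [-0.229, 0.443, -0.867, 0.832], [0.015, -0.888, -0.459, 0.515], [0.0, 0.0, 0.0, 1.0]] [[380.4218708753383, 0.0, 254.86994654172324], [0.0, 380.4218708753383, 197.7864243750897], [0.0, 0.0, 1.0]]
wrist [[-0.294, 0.925, 0.241, 0.133], [0.956, 0.284, 0.076, -0.665], [0.002, 0.253, -0.968, 0.383], [0.0, 0.0, 0.0, 1.0]] [[331.1057043527574, 0.0, 254.56005545577523], [0.0, 331.1057043527574, 189.47095123979338], [0.0, 0.0, 1.0]]
{'time_s': 0.15, 'joints': array([-5.64318672e+01,  2.05830538e+01,  6.47773055e-01, -1.42578147e-02,
       -7.01366371e+01, -1.65068440e+01]), 'qd': array([ 0.06132899, -0.10356712,  0.24033617,  0.11257898,  0.01112527,
       -0.00645525]), 'joint_torque': array([-1.46632403e-03, -5.83276069e+01,  2.93292046e+01,  7.00120211e+00,
        8.80771957e-03, -1.31364177e-04]), 'tcp_pos': array([ 0.19792096, -0.64498324,  0.24484207]), 'eef_rot': array([ 1.79927237e+02, -7.58311499e-03, -1.62943559e+02]), 'contact_force': array([ 0.50951041, -0.88544752,  0.05330729]), 'moment': array([0.03760324, 0.00252567, 0.02404185]), 'gripper_force': 0.0, 'gripper_width': 0.0875235950618581}
```

View pics/scene0.png

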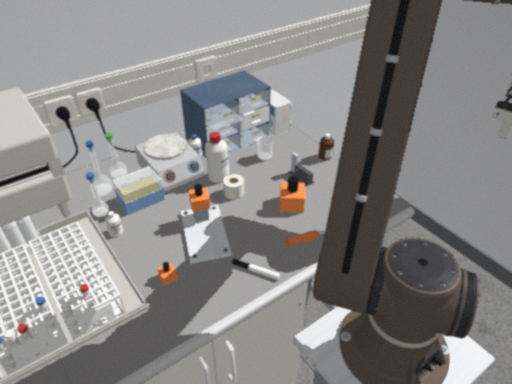

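View pics/side0.png

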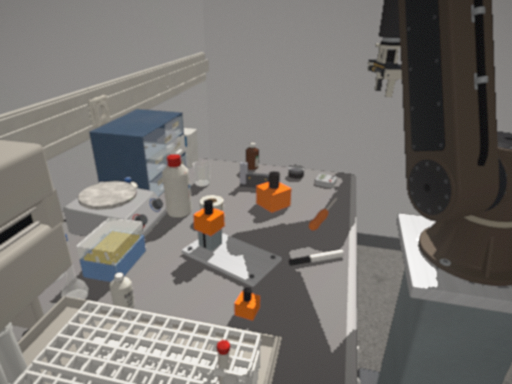

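The caps are at scene (200,198) on the column, (292,195) large and (167,272) small. The middle-sized one on the column is the one meant. The square is at (302,168), partly behind the large cap, and in the side view it is around (250,172). Next I'll measure all of these and make one crop.

```bash
python3 - <<'E'
from h import *
def rect(p): 
    r=cv2.minAreaRect((p[:,:2]*1000).astype(np.float32)); return np.round(r[0],1),np.round(r[1],1),round(r[2],1)
for n in ["scene","side"]:
    c=dict(np.load(n+"0.npz"));W=cloud(c);f=c["frame"];hsv=cv2.cvtColor(f,cv2.COLOR_RGB2HSV)
    m=((hsv[...,0]<16)&(hsv[...,1]>170)&(hsv[...,2]>120)&(W[...,2]>-.02)&(W[...,0]>.2)).astype(np.uint8)
    k,l,s,ce=cv2.connectedComponentsWithStats(m)
    for i in range(1,k):
        if s[i,4]<60: continue
        p=W[l==i]; zt=np.nanpercentile(p[:,2],97); t=p[abs(p[:,2]-zt)<.004]
        print(n,"orange",ce[i].round(),s[i,4],"z",np.nanpercentile(p[:,2],[3,97]).round(3),"top",rect(t))
    # plate top
    x,y,z=W[...,0],W[...,1],W[...,2]
    m=((abs(z-.012)<.005)&(x>.3)&(x<.85)&(y>-.05)&(y<.4)).astype(np.uint8)
    m=cv2.morphologyEx(m,cv2.MORPH_OPEN,np.ones((3,3)))
    k,l,s,ce=cv2.connectedComponentsWithStats(m)
    for i in range(1,k):
        if s[i,4]>400: print(n,"plate",ce[i].round(),s[i,4],rect(W[l==i]),np.median(W[l==i][:,2]).round(4))
    # raised stuff on right side
    m=((z>.015)&(z<.2)&(x>.3)&(x<.9)&(y<.1)&(y>-.5)).astype(np.uint8)
    k,l,s,ce=cv2.connectedComponentsWithStats(m)
    for i in range(1,k):
        if s[i,4]>60: p=W[l==i];print(n,"raised",ce[i].round(),s[i,:4],s[i,4],p.min(0).round(3),p.max(0).round(3))
    w=(z<.005)&(z>-.03)&(x>.4)&(x<.7)&(abs(y)<.3); print("table z",np.median(z[w]))
a=cv2.imread("pics/scene0.png")[135:235,155:350];b=cv2.imread("pics/side0.png")[135:285,170:350]
cv2.imwrite("pics/crop.png",np.hstack([cv2.resize(a,(400,205),interpolation=2),np.zeros((205,4,3),np.uint8),cv2.resize(b,(246,205),interpolation=2)]))
E
```

```text
scene orange [291. 200.] 442 z [0.008 0.058] top (array([ 490.8, -113.6]), array([60.8, 68.6]), 55.5)
scene orange [199. 201.] 242 z [0.064 0.097] top (array([592.3, 133.7]), array([46. , 49.2]), 68.1)
scene orange [303. 239.] 69 z [0.013 0.023] top (array([351.5, -43.2]), array([82. , 13.6]), 75.6)
scene orange [167. 275.] 190 z [0.005 0.031] top (array([456.4, 310.5]), array([34.1, 32.5]), 79.2)
scene plate [205. 236.] 1835 (array([536.4, 155.4]), array([110.1, 204.7]), 68.5) 0.0109
scene raised [229. 132.] [160  80 131 116] 7128 [ 0.605 -0.381  0.015] [0.9 0.1 0.2]
scene raised [326. 146.] [318 134  16  23] 282 [ 0.589 -0.394  0.015] [ 0.635 -0.342  0.091]
scene raised [300. 168.] [291 153  22  28] 274 [ 0.528 -0.237  0.015] [ 0.62  -0.215  0.076]
scene raised [292. 194.] [280 176  25  33] 688 [ 0.442 -0.171  0.015] [ 0.541 -0.07   0.101]
scene raised [303. 236.] [285 230  40  14] 231 [ 0.333 -0.11   0.015] [0.378 0.    0.028]
table z -0.0012407843692521237
side orange [273. 196.] 734 z [0.004 0.056] top (array([ 496.5, -113.7]), array([67.6, 73.5]), 50.8)
side orange [209. 221.] 
[... 326 characters left out ...]
444.2, 504.2]), array([12.8, 13.5]), 17.9)
side plate [235. 258.] 2374 (array([538.8, 157.9]), array([113.4, 200.6]), 68.5) 0.0117
side raised [159. 164.] [ 98 111 112 114] 6805 [ 0.702 -0.379  0.015] [0.9 0.1 0.2]
side raised [264. 180.] [239 142  52  66] 1432 [ 0.446 -0.377  0.015] [ 0.639 -0.067  0.1  ]
side raised [296. 169.] [288 164  17  11] 137 [ 0.432 -0.366  0.015] [ 0.486 -0.307  0.031]
side raised [325. 177.] [315 173  21  10] 133 [ 0.329 -0.341  0.015] [ 0.391 -0.275  0.019]
side raised [213. 201.] [199 195  24  16] 212 [ 0.609 -0.037  0.023] [0.671 0.022 0.052]
side raised [319. 216.] [308 197  29  31] 196 [ 0.32  -0.178  0.015] [0.382 0.004 0.026]
table z -0.0003147101265543739
```

View pics/crop.png

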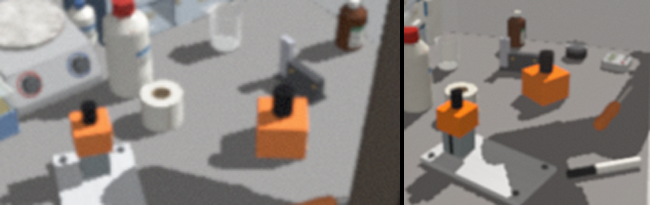

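The large cap is about 68 mm wide, the small one 34 mm, and the one on the column 49 mm, so the middle-sized cap is confirmed. In the crop the square is dark stock with a bright blade behind the large cap, and its blade is toward +x. The stand is at about (0.5375, 0.156) with yaw -21.5°. I'll move so the wrist camera sees the square.

>>> {"name": "apply_moves", "arguments": {
  "targets": [
    [1,0,0,0,0,0,0.063],
    [1,0,0,0,0,0,0.063],
    [1,0,0,0,0,0,0.063],
    [1,-0.0227,0.0329,-0.0071,0,0,0],
    [1,-0.0227,0.0329,-0.0071,0,0,0],
    [1,-0.0227,0.0329,-0.0071,0,0,0],
    [1,-0.0227,0.0329,-0.0071,0,0,0],
    [1,-0.0227,0.0329,-0.0071,0,0,0],
    [1,-0.0227,0.0329,-0.0071,0,0,0],
    [1,-0.0227,0.0329,-0.0071,0,0,0],
    [1,-0.0227,0.0329,-0.0071,0,0,0],
    [1,-0.0227,0.0329,-0.0071,0,0,0],
    [1,-0.0227,0.0329,-0.0071,0,0,0],
    [1,-0.0227,0.0329,-0.0071,0,0,0],
    [1,-0.0227,0.0329,-0.0071,0,0,0],
    [1,0,0,0,0,0,0],
    [1,0,0,0,0,0,0],
    [1,0,0,0,0,0,0]
  ]
}}

```text
time_s: 1.65
tcp_pos: [0.4699, -0.2499, 0.3304]
eef_rot: [180.0, -0.0, -179.9]
contact_force: [-0.7, -0.4, -0.7]
gripper_width: 0.0877
gripper_force: 0.0
```

```bash
cat >> h.py <<'E'
from scipy.spatial.transform import Rotation as R
def delta(pos,yaw,roll=180,pitch=0):
    s=get_state();R0=R.from_euler('xyz',s["eef_rot"],degrees=True);R1=R.from_euler('xyz',[roll,pitch,yaw],degrees=True)
    print("t",round(s["time_s"],2),"pos",s["tcp_pos"].round(4),s["eef_rot"].round(2),"F",s["contact_force"].round(1))
    rv=(R0.inv()*R1).as_rotvec(degrees=True)/90
    d=np.array(pos)-s["tcp_pos"]
    print("shift if before turn",R0.inv().apply(d).round(4),"| turn",rv.round(4),"| shift if after turn",R1.inv().apply(d).round(4),"norm",np.linalg.norm(d).round(4))
def rect(p): 
    r=cv2.minAreaRect((p[:,:2]*1000).astype(np.float32)); return np.round(r[0],1),np.round(r[1],1),round(r[2],1)
E
python3 - <<'E'
from h import *
c=capture("wrist");np.savez("w1.npz",**c);cv2.imwrite("pics/w1.png",c["frame"][:,:,::-1])
W=cloud(c);z=W[...,2]
m=((z>.012)&(z<.12)&(W[...,0]>.3)).astype(np.uint8)
k,l,s,ce=cv2.connectedComponentsWithStats(m)
for i in range(1,k):
    if s[i,4]>100:
        p=W[l==i];print(ce[i].round(),s[i,4],p.min(0).round(3),p.max(0).round(3))
        for a,b in [(.036,.047),(.068,.080)]:
            q=p[(p[:,2]>a)&(p[:,2]<b)]
            if len(q)>20: print("  band",a,rect(q),len(q),np.median(q[:,2]).round(4))
c=dict(np.load("side0.npz"));W=cloud(c);f=c["frame"].astype(int)
m=(f[...,0]>150)&(f[...,1]<70)&(W[...,2]>.13)&(W[...,0]>.55);p=W[m];print("wash cap",np.median(p,0),p.max(0))
E
```

```text
[398.  65.] 1778 [ 0.32  -0.183  0.012] [ 0.381 -0.     0.028]
[208.  69.] 2269 [ 0.326 -0.344  0.012] [ 0.393 -0.276  0.021]
[187. 147.] 1409 [ 0.432 -0.367  0.018] [ 0.488 -0.312  0.031]
[353. 175.] 3469 [ 0.445 -0.169  0.012] [ 0.544 -0.07   0.1  ]
  band 0.036 (array([ 472.8, -146.9]), array([ 1.8, 70.6]), 51.5) 136 0.0415
  band 0.068 (array([ 490.3, -126.1]), array([15., 31.]), 53.5) 84 0.0745
[271. 221.] 598 [ 0.531 -0.236  0.012] [ 0.596 -0.217  0.044]
  band 0.036 (array([ 564.1, -226.3]), array([64.9, 16. ]), 2.5) 521 0.0412
[177. 243.] 131 [ 0.595 -0.375  0.012] [ 0.609 -0.349  0.044]
[167. 281.] 118 [ 0.62  -0.375  0.065] [ 0.643 -0.352  0.09 ]
  band 0.068 (array([ 635.3, -363.1]), array([ 9.1, 17.1]), 49.5) 42 0.0707
wash cap [ 7.33897062e-01 -3.71579412e-04  1.63715668e-01] [0.7481043  0.01229566 0.1648616 ]
```

View pics/w1.png

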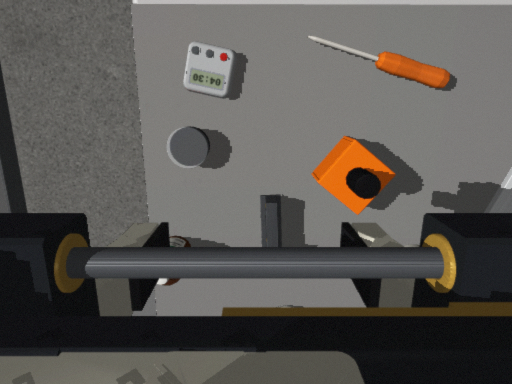

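The stock is at about (0.567, -0.226) with yaw about 2.5°. Its 16 mm width and 42 mm top match the description. Next I'll view the stand closely.

>>> {"name": "apply_moves", "arguments": {
  "targets": [
    [1,-0.0077,0.0403,0,0,0,0],
    [1,-0.0077,0.0403,0,0,0,0],
    [1,-0.0077,0.0403,0,0,0,0],
    [1,-0.0077,0.0403,0,0,0,0],
    [1,-0.0077,0.0403,0,0,0,0],
    [1,-0.0077,0.0403,0,0,0,0],
    [1,-0.0077,0.0403,0,0,0,0],
    [1,-0.0077,0.0403,0,0,0,0],
    [1,-0.0077,0.0403,0,0,0,0],
    [1,-0.0077,0.0403,0,0,0,0],
    [1,0,0,0,0,0,0.06],
    [1,0,0,0,0,0,0.06],
    [1,0,0,0,0,0,0.06],
    [1,0,0,0,0,0,0.06],
    [1,0,0,0,0,0,0],
    [1,0,0,0,0,0,0]
  ]
}}

```text
time_s: 3.03
tcp_pos: [0.5468, 0.1515, 0.3305]
eef_rot: [-180.0, -0.0, 158.5]
contact_force: [-0.6, 0.4, -0.6]
gripper_width: 0.0874
gripper_force: 0.0
```

```bash
python3 - <<'E'
from h import *
c=capture("wrist");np.savez("w2.npz",**c);cv2.imwrite("pics/w2.png",c["frame"][:,:,::-1])
W=cloud(c);z=W[...,2]
f=c["frame"].astype(int)
def comp(m,mn,lab):
    k,l,s,ce=cv2.connectedComponentsWithStats(m.astype(np.uint8))
    for i in range(1,k):
        if s[i,4]>mn: p=W[l==i];print(lab,ce[i].round(),s[i,4],rect(p),p.min(0).round(3),p.max(0).round(3),np.median(p[:,2]).round(4))
near=(W[...,0]>.4)&(W[...,0]<.66)&(W[...,1]>.03)&(W[...,1]<.29)
comp(near&(abs(z-.012)<.005),500,"plate")
comp(near&(abs(z-.096)<.006),100,"captop")
comp(near&(abs(z-.125)<.005),50,"knobtop")
delta([0.5935,0.135,0.2],158.5)
E
```

```text
plate [256. 133.] 9880 (array([539.4, 156.1]), array([110.1, 199.3]), 68.6) [0.427 0.07  0.008] [0.651 0.242 0.017] 0.0115
captop [257. 204.] 1317 (array([595.4, 134.8]), array([49.4, 50.2]), 68.1) [0.564 0.104 0.09 ] [0.627 0.166 0.102] 0.0953
knobtop [257. 215.] 297 (array([595.7, 134.9]), array([20.8, 20.5]), 24.3) [0.585 0.124 0.12 ] [0.606 0.145 0.127] 0.1252
t 3.08 pos [0.5468 0.1517 0.3306] [-1.7998e+02 -1.0000e-02  1.5855e+02] F [ 0.9  0.4 -0.6]
shift if before turn [-0.0496  0.0015  0.1306] | turn [-0.0002 -0.0001  0.0005] | shift if after turn [-0.0495  0.0015  0.1306] norm 0.1397
```

View pics/w2.png

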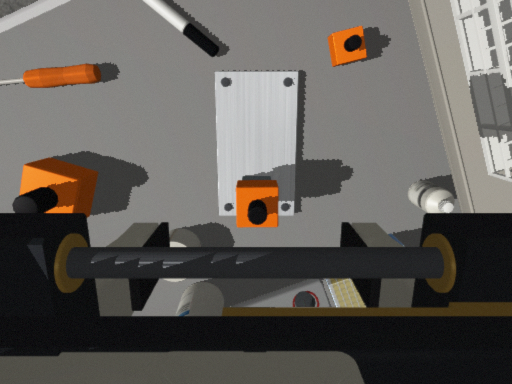

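Stand: centre (0.5394, 0.1561), yaw -21.4°. The knob at pixel (257,212) measures (0.5955, 0.1349) with its top at 0.125, and the heights agree. I'll grip the knob.

>>> {"name": "apply_moves", "arguments": {
  "newtons": 20,
  "targets": [
    [1,-0.0257,0.0011,0,0,0,0],
    [1,-0.0257,0.0011,0,0,0,0],
    [1,0,0,0.038,0,0,0],
    [1,0,0,0.038,0,0,0],
    [1,0,0,0.038,0,0,0],
    [1,0,0,0.038,0,0,0],
    [1,0,0,0.03,0,0,0],
    [1,0,0,0.02,0,0,0],
    [1,0,0,0.0092,0,0,0],
    [1,0,0,0,0,0,0],
    [0,0,0,0,0,0,0],
    [0,0,0,0,0,0,0],
    [0,0,0,0,0,0,0],
    [0,0,0,0,0,0,0],
    [0,0,0,0,0,0,0],
    [0,0,0,0,0,0,0],
    [0,0,0,0,0,0,0],
    [0,0,0,0,0,0,0]
  ]
}}

```text
time_s: 4.58
tcp_pos: [0.5953, 0.1361, 0.1197]
eef_rot: [180.0, 0.0, 158.5]
contact_force: [-0.7, -0.7, 0.9]
gripper_width: 0.0401
gripper_force: 0.0
```

Still closing.

>>> {"name": "apply_moves", "arguments": {
  "targets": [
    [0,0,0,0,0,0,0],
    [0,0,0,0,0,0,0],
    [0,0,0,0,0,0,0],
    [0,0,0,0,0,0,0],
    [0,0,0,0,0,0,0],
    [0,0,0,0,0,0,0],
    [0,0,0,0,0,0,0]
  ]
}}

```text
time_s: 5.17
tcp_pos: [0.5953, 0.136, 0.1195]
eef_rot: [-180.0, -0.0, 158.4]
contact_force: [0.2, 0.0, -0.6]
gripper_width: 0.0212
gripper_force: 20.0
```

>>> {"name": "apply_moves", "arguments": {
  "targets": [
    [0,0,0,-0.01,0,0,0],
    [0,0,0,-0.02,0,0,0],
    [0,0,0,-0.025,0,0,0],
    [0,0,0,-0.025,0,0,0],
    [0,0,0,0,0,0,0],
    [0,0,0,0,0,0,0],
    [0,0.0163,-0.0324,0,0,0,0],
    [0,0.0163,-0.0324,0,0,0,0],
    [0,0.0163,-0.0324,0,0,0,0],
    [0,0.0163,-0.0324,0,0,0,0],
    [0,0.0163,-0.0324,0,0,0,0],
    [0,0,0,0,0,0,0],
    [0,0,0,0.035,0,0,0],
    [0,0,0,0.035,0,0,0],
    [0,0,0,0.03,0,0,0],
    [0,0,0,0.02,0,0,0],
    [0,0,0,0.01,0,0,0],
    [0,0,0,0,0,0,0],
    [0,0,0,0,0,0,0]
  ]
}}

```text
time_s: 6.75
tcp_pos: [0.4595, 0.015, 0.069]
eef_rot: [-179.9, -0.1, 158.5]
contact_force: [-0.6, -0.5, -0.9]
gripper_width: 0.0216
gripper_force: 20.0
```

>>> {"name": "apply_moves", "arguments": {
  "targets": [
    [0,0,0,0.003,0,0,0],
    [0,0,0,0.002,0,0,0],
    [0,0,0,0.0013,0,0,0],
    [0,0,0,0,0,0,0],
    [0,0,0,0,0,0,0]
  ]
}}

```text
time_s: 7.17
tcp_pos: [0.4602, 0.0153, 0.0636]
eef_rot: [180.0, 0.0, 158.5]
contact_force: [0.4, 0.2, -0.9]
gripper_width: 0.0215
gripper_force: 20.0
```

>>> {"name": "apply_moves", "arguments": {
  "targets": [
    [0,0,0,0.001,0,0,0],
    [0,0,0,0,0,0,0],
    [0.6,0,0,0,0,0,0],
    [0.6,0,0,0,0,0,0],
    [0.6,0,0,0,0,0,0],
    [0.6,0,0,0,0,0,0],
    [0.6,0,0,0,0,0,0],
    [0.6,0,0,0,0,0,0],
    [0.6,0,0,0,0,0,0],
    [0.6,0,0,-0.02,0,0,0],
    [0.6,0,0,-0.03,0,0,0],
    [0.6,0,0,-0.035,0,0,0],
    [0.6,0,0,-0.035,0,0,0],
    [0.6,0,0,-0.035,0,0,0],
    [0.6,0,0,-0.035,0,0,0],
    [0.6,0,0,0,0,0,0],
    [0.6,0,0,0,0,0,0]
  ]
}}

```text
time_s: 8.58
tcp_pos: [0.4609, 0.0157, 0.2544]
eef_rot: [179.8, 0.2, 158.5]
contact_force: [-0.6, -0.9, -1.3]
gripper_width: 0.0527
gripper_force: 0.0
```

```bash
python3 - <<'E'
from h import *
c=capture("wrist");W=cloud(c);z=W[...,2];f=c["frame"]
near=(abs(W[...,0]-.46)<.06)&(abs(W[...,1]-.015)<.05)
for a,b in [(.033,.046),(.062,.075),(.08,.12)]:
    p=W[near&(z>a)&(z<b)]; print(a,len(p),rect(p) if len(p)>20 else "",np.median(p[:,2]) if len(p) else "")
for n in ["side","scene"]:
    d=capture(n);V=cloud(d);np.savez(n+"1.npz",**d)
    p=V[(abs(V[...,0]-.46)<.05)&(abs(V[...,1]-.015)<.05)&(V[...,2]>.01)&(V[...,2]<.12)];print(n,p.max(0).round(3),p.min(0).round(3))
    # square from this camera
    q=V[(V[...,0]>.51)&(V[...,0]<.65)&(V[...,1]<-.18)&(V[...,1]>-.27)]
    for a,b in [(.037,.046),(.055,.08)]:
        r=q[(q[:,2]>a)&(q[:,2]<b)]
        if len(r)>10: print("  sq",a,len(r),rect(r),np.median(r[:,2]).round(3))
delta([0.47,-0.23,0.3],-177.5)
E
```

```text
0.033 1674 (array([461.2,  14.6]), array([49.9, 50.1]), 69.1) 0.03834612383574565
0.062 362 (array([460.9,  14.9]), array([20.9, 20.5]), 22.9) 0.06829511734186564
0.08 0  
side [0.492 0.05  0.07 ] [ 0.429 -0.004  0.01 ]
  sq 0.037 89 (array([ 576. , -224.9]), array([86.2, 23.8]), 2.3) 0.041
  sq 0.055 55 (array([ 611.3, -221.2]), array([21.6, 14.4]), 14.0) 0.067
scene [0.492 0.046 0.072] [ 0.426 -0.019  0.01 ]
  sq 0.037 94 (array([ 572.3, -224.8]), array([91.8, 20.2]), 5.3) 0.04
  sq 0.055 42 (array([ 606.3, -225.5]), array([27.3, 15.5]), 3.1) 0.067
t 8.73 pos [0.4593 0.0151 0.2512] [-1.7994e+02 -9.0000e-02  1.5844e+02] F [0.  0.6 0.5]
shift if before turn [-0.1    -0.224  -0.0487] | turn [-0.0005 -0.0011 -0.2673] | shift if after turn [-0.     -0.2453 -0.0488] norm 0.2501
```

>>> {"name": "apply_moves", "arguments": {
  "targets": [
    [1,0,0,0,0,0,-0.0668],
    [1,0,0,0,0,0,-0.0668],
    [1,0,0,0,0,0,-0.0668],
    [1,0,0,0,0,0,-0.0668],
    [1,-0.0071,-0.0353,-0.007,0,0,0],
    [1,-0.0071,-0.0353,-0.007,0,0,0],
    [1,-0.0071,-0.0353,-0.007,0,0,0],
    [1,-0.0071,-0.0353,-0.007,0,0,0],
    [1,-0.0071,-0.0353,-0.007,0,0,0],
    [1,-0.0071,-0.0353,-0.007,0,0,0],
    [1,-0.0071,-0.0353,-0.007,0,0,0],
    [1,0,0,0,0,0,0],
    [1,0,0,0,0,0,0],
    [1,0,0,0,0,0,0]
  ]
}}

```text
time_s: 9.9
tcp_pos: [0.5198, -0.2295, 0.2994]
eef_rot: [180.0, -0.2, -177.6]
contact_force: [-0.3, 1.3, -0.6]
gripper_width: 0.0879
gripper_force: 0.0
```

```bash
python3 - <<'E'
from h import *
c=capture("wrist");np.savez("w3.npz",**c);cv2.imwrite("pics/w3.png",c["frame"][:,:,::-1]);W=cloud(c)
q=W[(W[...,0]>.50)&(W[...,0]<.65)&(W[...,1]<-.18)&(W[...,1]>-.27)]
for a,b in [(.003,.009),(.036,.047),(.066,.08)]:
    r=q[(q[:,2]>a)&(q[:,2]<b)]
    if len(r)>10: print("  sq",a,len(r),rect(r),np.median(r[:,2]).round(4),r.min(0).round(4),r.max(0).round(4))
delta([0.555,-0.227,0.1],-177.5)
E
```

```text
sq 0.003 632 (array([ 576.9, -226. ]), array([90. , 29.3]), 2.9) 0.0053 [ 0.5314 -0.2417  0.0032] [ 0.6217 -0.2092  0.0083]
  sq 0.036 681 (array([ 567.1, -225.7]), array([70.2, 15. ]), 2.3) 0.0413 [ 0.5318 -0.2346  0.0379] [ 0.6024 -0.2177  0.046 ]
  sq 0.066 122 (array([ 607.7, -224.6]), array([16.2,  8.4]), 2.4) 0.0742 [ 0.5995 -0.2291  0.066 ] [ 0.6158 -0.2201  0.0762]
t 9.95 pos [ 0.5199 -0.2289  0.2999] [ 1.7996e+02 -1.4000e-01 -1.7750e+02] F [ 0.5 -0.6  0.3]
shift if before turn [-0.0357  0.0002  0.1998] | turn [ 0.0004 -0.0015 -0.    ] | shift if after turn [-0.0352  0.0004  0.1999] norm 0.2029
```

View pics/w3.png

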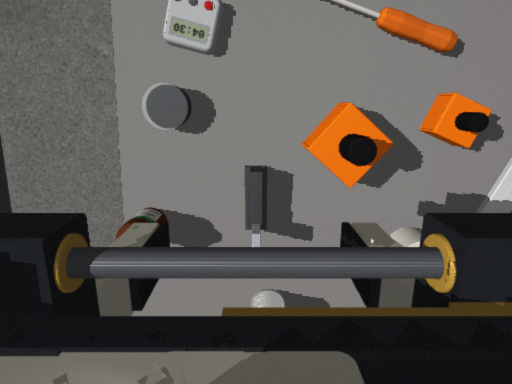

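Square origin (0.5769, -0.2258), yaw 2.5°, consistent at all three heights (the 90x30 flange at about 5 mm, the stock at 41 mm, the blade at 74 mm). I'll descend on the stock.

>>> {"name": "apply_moves", "arguments": {
  "newtons": 45,
  "targets": [
    [0.6,-0.039,0.0006,0,0,0,0],
    [0.6,0,0,0.038,0,0,0],
    [0.6,0,0,0.038,0,0,0],
    [0.6,0,0,0.038,0,0,0],
    [0.6,0,0,0.038,0,0,0],
    [0.6,0,0,0.038,0,0,0],
    [0.6,0,0,0.03,0,0,0],
    [0.6,0,0,0.02,0,0,0],
    [0.6,0,0,0.015,0,0,0],
    [0.6,0,0,0.012,0,0,0],
    [0.6,0,0,0,0,0,0],
    [0,0,0,0,0,0,0],
    [0,0,0,0,0,0,0],
    [0,0,0,0,0,0,0],
    [0,0,0,0,0,0,0],
    [0,0,0,0,0,0,0],
    [0,0,0,0,0,0,0],
    [0,0,0,0,0,0,0],
    [0,0,0,0,0,0,0]
  ]
}}

```text
time_s: 11.53
tcp_pos: [0.5596, -0.2271, 0.0348]
eef_rot: [-180.0, 0.0, -177.5]
contact_force: [-0.7, 1.8, 5.0]
gripper_width: 0.0157
gripper_force: 45.0
```

>>> {"name": "apply_moves", "arguments": {
  "targets": [
    [0,0,0,0,0,0,0],
    [0,0,0,0,0,0,0],
    [0,0,0,0,0,0,0]
  ]
}}

```text
time_s: 11.78
tcp_pos: [0.5596, -0.2271, 0.0348]
eef_rot: [-180.0, 0.0, -177.5]
contact_force: [-1.6, 1.7, 6.1]
gripper_width: 0.0154
gripper_force: 45.0
```

>>> {"name": "apply_moves", "arguments": {
  "targets": [
    [0,0,0,-0.005,0,0,0],
    [0,0,0,-0.01,0,0,0],
    [0,0,0,-0.02,0,0,0],
    [0,0,0,-0.03,0,0,0],
    [0,0,0,-0.035,0,0,0],
    [0,0,0,-0.035,0,0,0],
    [0,0,0,-0.035,0,0,0],
    [0,0,0,0,0,0,0],
    [0,0,0,0,0,0,0],
    [0,0,0,0,0,0,0]
  ]
}}

```text
time_s: 12.62
tcp_pos: [0.5585, -0.2269, 0.2038]
eef_rot: [179.9, -0.0, -177.5]
contact_force: [-0.1, -1.2, -3.7]
gripper_width: 0.0156
gripper_force: 45.0
```

```bash
python3 - <<'E'
from h import *
z0=None
for n in ["scene","side","wrist"]:
    d=capture(n);V=cloud(d);np.savez(n+"2.npz",**d)
    q=V[(abs(V[...,0]-.577)<.075)&(abs(V[...,1]+.226)<.03)&(V[...,2]>.13)&(V[...,2]<.3)]
    print(n,len(q),q.min(0).round(3) if len(q) else "",q.max(0).round(3) if len(q) else "")
s=get_state();print(s["contact_force"],s["moment"])
# stand: corner in world, and grip targets
c=np.array([.5394,.1561]);a=np.radians(-21.4);ex=np.array([np.cos(a),np.sin(a)])
print("corner",c+.04*ex)
delta([*(c+.04*ex-(.045+.018+.02)*ex),.17],158.6)
E
```

```text
scene 55 [ 0.575 -0.226  0.165] [ 0.619 -0.21   0.19 ]
side 749 [ 0.519 -0.253  0.168] [ 0.62  -0.196  0.3  ]
wrist 50095 [ 0.518 -0.256  0.167] [ 0.604 -0.196  0.3  ]
[ 0.32083311  0.38907201 -3.12535837] [0.01529037 0.067745   0.04004507]
corner [0.57664223 0.14150493]
t 12.77 pos [ 0.5583 -0.227   0.2025] [ 179.96   -0.18 -177.51] F [ 0.3  0.4 -3.1]
shift if before turn [0.0415 0.4009 0.0329] | turn [ 0.     -0.0021  0.2654] | shift if after turn [0.2004 0.3498 0.0325] norm 0.4044
```

>>> {"name": "apply_moves", "arguments": {
  "targets": [
    [0,0.0042,0.0401,0,0,0,0],
    [0,0.0042,0.0401,0,0,0,0],
    [0,0.0042,0.0401,0,0,0,0],
    [0,0.0042,0.0401,0,0,0,0],
    [0,0.0042,0.0401,0,0,0,0],
    [0,0.0042,0.0401,0,0,0,0],
    [0,0.0042,0.0401,0,0,0,0],
    [0,0.0042,0.0401,0,0,0,0],
    [0,0.0042,0.0401,0,0,0,0],
    [0,0.0042,0.0401,0,0,0,0],
    [0,0,0,0,0,0,0.0664],
    [0,0,0,0,0,0,0.0664],
    [0,0,0,0,0,0,0.0664],
    [0,0,0,0,0,0,0.0664],
    [0,0,0,0.03,0,0,0],
    [0,0,0,0.03,0,0,0],
    [0,0,0,0.02,0,0,0],
    [0,0,0,0,0,0,0],
    [0,0,0,0,0,0,0]
  ]
}}

```text
time_s: 14.35
tcp_pos: [0.4992, 0.171, 0.123]
eef_rot: [-179.8, -0.1, 158.6]
contact_force: [0.2, -0.1, -2.5]
gripper_width: 0.0156
gripper_force: 45.0
```

```bash
python3 - <<'E'
from h import *
delta([.4994,.1718,.054],158.6)
c=capture("wrist");np.savez("w4.npz",**c);W=cloud(c);cv2.imwrite("pics/w4.png",c["frame"][:,:,::-1])
d=capture("side");cv2.imwrite("pics/s4.png",d["frame"][:,:,::-1])
a=np.radians(-21.4);ex=np.array([np.cos(a),np.sin(a)]);ey=np.array([-ex[1],ex[0]])
q=W.reshape(-1,3);q=q[~np.isnan(q[:,0])];L=q[:,:2]-[.5394,.1561];L=np.c_[L@ex,L@ey,q[:,2]]
for lab,a,b in [("plate",.008,.016),("coltop",.086,.097),("stocktop",.118,.132)]:
    m=(L[:,2]>a)&(L[:,2]<b)&(abs(L[:,0])<.12)&(abs(L[:,1])<(.03 if a>.05 else .07)); p=L[m]
    print(lab,len(p),rect(p) if len(p)>20 else "",p.min(0).round(4),p.max(0).round(4),np.median(p,0).round(4))
E
```

```text
t 14.35 pos [0.4992 0.171  0.123 ] [-1.7978e+02 -1.0000e-01  1.5861e+02] F [ 0.2 -0.1 -2.5]
shift if before turn [0.     0.0011 0.069 ] | turn [-0.0024 -0.0011  0.0001] | shift if after turn [0.0002 0.0008 0.069 ] norm 0.069
plate 11857 (array([-68.9,  -2. ]), array([102.2, 114.9]), 0.3) [-0.1197 -0.0598  0.008 ] [-0.0177  0.0553  0.016 ] [-0.0692  0.001   0.0115]
coltop 1042 (array([-33.5,  -1. ]), array([73.9, 29.8]), 0.9) [-0.0703 -0.0163  0.0871] [0.0032 0.0137 0.097 ] [-0.0625 -0.0015  0.0936]
stocktop 3456 (array([-46.3,   1.3]), array([51.2, 35.5]), 18.0) [-0.0703 -0.0197  0.118 ] [-0.0201  0.0176  0.132 ] [-0.0537 -0.0012  0.1294]
```

View pics/s4.png

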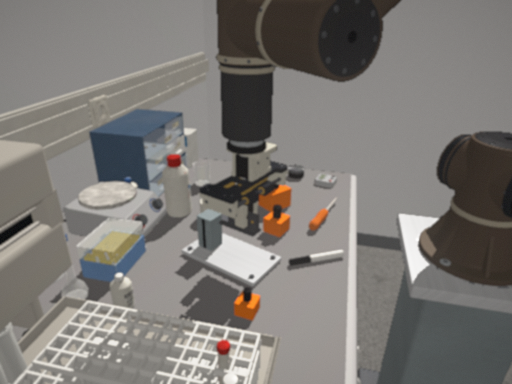

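```bash
python3 - <<'E'
from h import *
d=capture("side");T=d["T"];K=d["camera_matrix"]
def pr(p):
    q=np.linalg.inv(T)@np.r_[p,1];q=K@q[:3]/q[2];return q[:2].round()
s=get_state();print(s["tcp_pos"],s["time_s"],T.round(3).tolist())
for p in [s["tcp_pos"],[.5953,.1342,.092],[.5394,.1561,.012],[.461,.0147,.039],[.558,-.227,.03]]: print(p,pr(p))
f=d["frame"][:,:,::-1]; cv2.imwrite("pics/s5.png",np.hstack([cv2.resize(f[150:300,160:320],(512,480),interpolation=2)]))
E
```

```text
[0.50087944 0.17226139 0.12560643] 14.5 [[-0.973, -0.118, 0.197, 0.331], [-0.229, 0.443, -0.867, 0.832], [0.015, -0.888, -0.459, 0.515], [0.0, 0.0, 0.0, 1.0]]
[0.50087944 0.17226139 0.12560643] [245. 214.]
[0.5953, 0.1342, 0.092] [209. 214.]
[0.5394, 0.1561, 0.012] [230. 252.]
[0.461, 0.0147, 0.039] [276. 216.]
[0.558, -0.227, 0.03] [260. 177.]
```

View pics/s5.png

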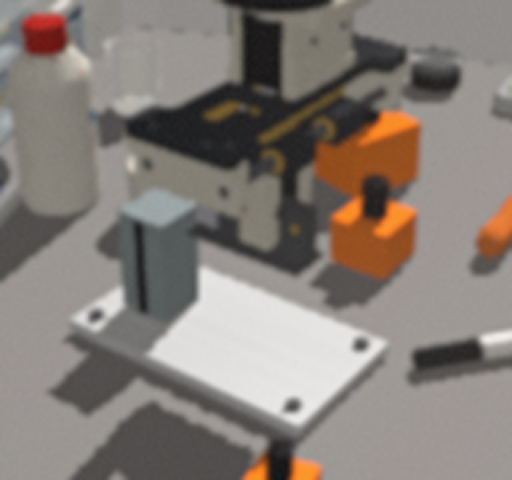

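The projection agrees: the gripper is over the plate, with the finger at pixel (241,217) in the side image. Descending next.

>>> {"name": "apply_moves", "arguments": {
  "targets": [
    [0,0,0,0.025,0,0,0],
    [0,0,0,0.02,0,0,0],
    [0,0,0,0.015,0,0,0],
    [0,0,0,0.008,0,0,0],
    [0,0,0,0,0,0,0],
    [0,0,0,0,0,0,0],
    [0,0,0,0,0,0,0]
  ]
}}

```text
time_s: 15.08
tcp_pos: [0.5009, 0.1723, 0.0577]
eef_rot: [179.9, 0.1, 158.6]
contact_force: [0.6, 0.6, -3.9]
gripper_width: 0.0158
gripper_force: 45.0
```

>>> {"name": "apply_moves", "arguments": {
  "targets": [
    [0,0,0,0.003,0,0,0],
    [0,0,0,0.002,0,0,0],
    [0,0,0,0.002,0,0,0],
    [0,0,0,0,0,0,0],
    [0,0,0,0,0,0,0]
  ]
}}

```text
time_s: 15.5
tcp_pos: [0.4999, 0.1716, 0.0492]
eef_rot: [-180.0, -0.0, 158.6]
contact_force: [0.1, 0.4, -2.9]
gripper_width: 0.016
gripper_force: 45.0
```

>>> {"name": "apply_moves", "arguments": {
  "targets": [
    [0,0,0,0.001,0,0,0],
    [0,0,0,0.001,0,0,0],
    [0,0,0,0.001,0,0,0],
    [0,0,0,0,0,0,0],
    [0,0,0,0,0,0,0]
  ]
}}

```text
time_s: 15.92
tcp_pos: [0.5001, 0.1717, 0.0468]
eef_rot: [180.0, 0.0, 158.6]
contact_force: [-1.9, -0.9, 4.1]
gripper_width: 0.0158
gripper_force: 45.0
```

>>> {"name": "apply_moves", "arguments": {
  "targets": [
    [0,0,0,0.0005,0,0,0],
    [0,0,0,0.0005,0,0,0],
    [0,0,0,0,0,0,0],
    [0,0,0,0,0,0,0]
  ]
}}

```text
time_s: 16.25
tcp_pos: [0.5001, 0.1718, 0.0467]
eef_rot: [180.0, 0.0, 158.6]
contact_force: [-6.9, -1.1, 15.4]
gripper_width: 0.0154
gripper_force: 45.0
```

>>> {"name": "apply_moves", "arguments": {
  "targets": [
    [0,0,0,-0.0004,0,0,0],
    [0,-0.005,0,0,0,0,0],
    [0,-0.005,0,0,0,0,0],
    [0,-0.003,0,0,0,0,0],
    [0,-0.002,0,0,0,0,0],
    [0,0,0,0,0,0,0],
    [0,0,0,0,0,0,0]
  ]
}}

```text
time_s: 16.83
tcp_pos: [0.5151, 0.1668, 0.0468]
eef_rot: [179.9, 0.1, 158.6]
contact_force: [-0.6, -2.3, 7.5]
gripper_width: 0.0157
gripper_force: 45.0
```

>>> {"name": "apply_moves", "arguments": {
  "targets": [
    [0,-0.001,0,0,0,0,0],
    [0,-0.001,0,0,0,0,0],
    [0,-0.001,0,0,0,0,0],
    [0,0,0,0,0,0,0],
    [0,0,0,0,0,0,0]
  ]
}}

```text
time_s: 17.25
tcp_pos: [0.5175, 0.1657, 0.0468]
eef_rot: [179.9, 0.1, 158.6]
contact_force: [-2.7, 0.9, 8.6]
gripper_width: 0.0162
gripper_force: 45.0
```

>>> {"name": "apply_moves", "arguments": {
  "targets": [
    [0,-0.001,0,0,0,0,0],
    [0,-0.0005,0,0,0,0,0],
    [0,0,0,0,0,0,0],
    [0,0,0,0,0,0,0]
  ]
}}

```text
time_s: 17.58
tcp_pos: [0.5188, 0.1652, 0.0467]
eef_rot: [179.9, 0.1, 158.6]
contact_force: [-3.2, 1.4, 9.0]
gripper_width: 0.0158
gripper_force: 45.0
```

>>> {"name": "apply_moves", "arguments": {
  "targets": [
    [0,-0.0005,0,0,0,0,0],
    [0,-0.0005,0,0,0,0,0],
    [0,0,0,0,0,0,0],
    [0,0,0,0,0,0,0]
  ]
}}

```text
time_s: 17.92
tcp_pos: [0.5189, 0.1652, 0.0468]
eef_rot: [179.9, 0.0, 158.6]
contact_force: [-8.2, 5.4, 11.3]
gripper_width: 0.0157
gripper_force: 45.0
```

>>> {"name": "apply_moves", "arguments": {
  "targets": [
    [0,-0.0004,0,0.0003,0,0,0],
    [0,-0.0003,0,0.0003,0,0,0],
    [0,0,0,0,0,0,0],
    [0,0,0,0,0,0,0],
    [0,0,0,0,0,0,0]
  ]
}}

```text
time_s: 18.33
tcp_pos: [0.5189, 0.1651, 0.0467]
eef_rot: [179.9, -0.0, 158.6]
contact_force: [-17.1, 6.8, 21.8]
gripper_width: 0.0154
gripper_force: 45.0
```

```bash
python3 - <<'E'
from h import *
a=np.radians(-21.4);ex=np.array([np.cos(a),np.sin(a)]);ey=np.array([-ex[1],ex[0]])
for i in range(3):
    c=capture("wrist");s=get_state();l=(s["tcp_pos"][:2]-[.5394,.1561]);f=s["contact_force"]
    print(s["time_s"],"stand xy",(l@ex).round(4),(l@ey).round(4),s["tcp_pos"][2].round(4),"F ex,ey,z",f[:2]@ex,f[:2]@ey,f[2],"M",s["moment"].round(2),s["eef_rot"].round(2),s["gripper_force"])
W=cloud(c);q=W.reshape(-1,3);q=q[~np.isnan(q[:,0])];L=q[:,:2]-[.5394,.1561];L=np.c_[L@ex,L@ey,q[:,2]]
p=L[(L[:,2]>.0155)&(L[:,2]<.0215)&(abs(L[:,1])<.022)&(L[:,0]>-.06)&(L[:,0]<.05)];print("flange",len(p),rect(p),p.min(0),p.max(0))
p=L[(L[:,2]>.045)&(L[:,2]<.062)&(abs(L[:,1])<.015)&(L[:,0]>-.06)&(L[:,0]<-.02)];print("stock",len(p),rect(p) if len(p)>5 else "",np.median(p,0))
for n in ["side","scene"]:
    c=capture(n);W=cloud(c);q=W.reshape(-1,3);L=q[:,:2]-[.5394,.1561];L=np.c_[L@ex,L@ey,q[:,2]]
    p=L[(L[:,2]>.03)&(L[:,2]<.082)&(abs(L[:,1])<.012)&(L[:,0]>.017)&(L[:,0]<.038)];print(n,"blade",len(p),np.median(p,0).round(4) if len(p) else "",p.max(0).round(4) if len(p) else "")
    cv2.imwrite(f"pics/{n}6.png",c["frame"][:,:,::-1])
    m=(abs(W[...,0]-.46)<.05)&(abs(W[...,1]-.015)<.05)&(W[...,2]>.01)&(W[...,2]<.1);print("cap",np.nanmax(W[m],0) if m.any() else "")
a=cv2.imread("pics/side6.png")[150:290,170:310];cv2.imwrite("pics/s6c.png",cv2.resize(a,(560,560),interpolation=2))
E
```

```text
18.3833 stand xy -0.0224 0.0009 0.0467 F ex,ey,z -17.307347265182802 0.7037516491836178 22.187957769742468 M [2.46 5.49 0.05] [ 1.7993e+02 -3.0000e-02  1.5863e+02] 44.99531328678131
18.4333 stand xy -0.0224 0.0009 0.0467 F ex,ey,z -17.24415951288677 1.4194911427426007 20.95722525266461 M [ 2.46  5.52 -0.06] [ 1.7992e+02 -3.0000e-02  1.5863e+02] 44.99541878700256
18.4833 stand xy -0.0224 0.0009 0.0467 F ex,ey,z -16.647197343000794 0.599715768105801 21.633004884212912 M [ 2.44  5.5  -0.05] [ 1.7992e+02 -3.0000e-02  1.5863e+02] 44.995375871658325
flange 967 (array([-13.1,   1. ]), array([73.9, 29.7]), 1.0) [-0.05008439 -0.01432259  0.01553454] [0.02407787 0.01561188 0.02147626]
stock 2231 (array([-38.5,  -0.1]), array([22.9, 29.9]), 0.4) [-0.03879313  0.00051502  0.05326851]
side blade 0  
cap [0.49169791 0.04922994 0.0698422 ]
scene blade 10 [ 0.018  -0.0021  0.0538] [0.0369 0.0036 0.0583]
cap [0.48906049 0.04687703 0.07081108]
```

View pics/s6c.png

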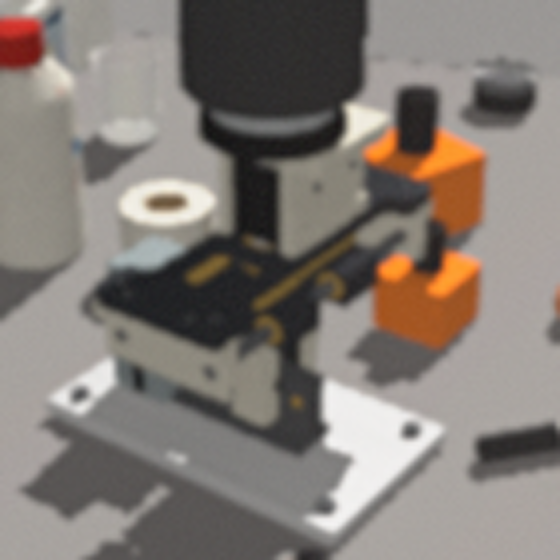

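The flange's back end is at stand x = -50 mm, which puts the heel at +40 mm, in the corner. The reactions are about 17 N from the column and 22 N upward, and the cap is standing at (0.461, 0.015). I'll check the lean and the turn from the flange, then hand in.

```bash
python3 - <<'E'
from h import *
a=np.radians(-21.4);ex=np.array([np.cos(a),np.sin(a)]);ey=np.array([-ex[1],ex[0]])
W=cloud(capture("wrist"));q=W.reshape(-1,3);q=q[~np.isnan(q[:,0])];L=q[:,:2]-[.5394,.1561];L=np.c_[L@ex,L@ey,q[:,2]]
p=L[(L[:,2]>.0155)&(L[:,2]<.0215)&(abs(L[:,1])<.017)&(L[:,0]>-.05)&(L[:,0]<.03)]
k=np.linalg.lstsq(np.c_[p[:,:2],np.ones(len(p))],p[:,2],rcond=None)[0];print("flange slopes",k.round(4),get_state()["time_s"])
e=p[p[:,1]>0];xs=np.arange(-.045,.02,.006);ed=[(x,e[abs(e[:,0]-x)<.003][:,1].max()) for x in xs if (abs(e[:,0]-x)<.003).sum()>4]
s=np.polyfit(*np.array(ed).T,1) if len(ed)>3 else [9];print("edge yaw",s)
if abs(k[0])<.015 and abs(s[0])<.025: print(close_job())
E
```

```text
flange slopes [-0.005   0.0011  0.0173] 18.6333
edge yaw [-0.07143814  0.01285988]
```

```bash
python3 - <<'E'
from h import *
a=np.radians(-21.4);ex=np.array([np.cos(a),np.sin(a)]);ey=np.array([-ex[1],ex[0]])
W=cloud(capture("wrist"));q=W.reshape(-1,3);q=q[~np.isnan(q[:,0])];L=(q[:,:2]-[.5394,.1561]);L=np.c_[L@ex,L@ey,q[:,2]]
for lo,hi in [(.0155,.0215),(.006,.015)]:
  p=L[(L[:,2]>lo)&(L[:,2]<hi)&(abs(L[:,1])<(.022 if lo>.01 else .075))&(L[:,0]>-.1)&(L[:,0]<.04)]
  for x in np.arange(-.048,.03,.006):
    e=p[abs(p[:,0]-x)<.003]
    if len(e)>4: print(lo,round(x,3),len(e),e[:,1].min().round(4),e[:,1].max().round(4))
E
```

```text
0.0155 -0.048 307 -0.0143 0.0152
0.0155 -0.042 231 -0.0143 0.0153
0.0155 -0.036 195 -0.0139 0.0155
0.0155 -0.03 161 -0.0141 0.0156
0.0155 -0.024 5 -0.0119 0.0135
0.0155 0.012 5 -0.0097 0.0114
0.0155 0.018 23 -0.0098 0.0121
0.0155 0.024 20 -0.0105 0.0121
0.006 -0.048 1792 -0.0546 0.0549
0.006 -0.042 1532 -0.0545 0.0548
0.006 -0.036 1470 -0.0548 0.0553
0.006 -0.03 595 -0.0543 0.0549
0.006 -0.024 63 -0.0218 0.0235
```

The bad edge fit came from sparse, occluded bins. The flange midline at the two ends gives a turn of about 0.008 rad relative to the stand, and the lean is 0.005. Both are within limits, so I'll hand in.

```bash
python3 -c "
from h import *
print(close_job())"
```

```text
the job is handed in; nothing more can be done
None
```

I handed the job in with the orange cap standing upright on the free worktop and the try square still gripped in the corner. It presses on the column with about 17 N and the plate with about 22 N, turned about 0.008 rad and leaning about 0.005 rad; no verdict came back.

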